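Set sprung tweezers to the gauge's marked gap and hold them there

TASK

Lay the loose gauge bar flat in the free lane of the gauge rest, the same way round as the wider-marked gauge beside it. Then pick up the sprung tweezers, bring their tips level over the two marks of the gauge you laid down (the tweezers square across the bar, tips no more than 3 cm above it and touching neither gauge nor rest), squeeze them until the tip gap equals the 15 mm between those marks, and hold that gap steady for at least three seconds; finish while still holding them there, without letting go. Never pinch the tips shut, and leave the other gauge and the things round about where they are.

Things in the scene. Friction and masses are not known exactly. Their poses are not given: they have to be found in the camera images.
- gauge: Loose steel gauge bar, 16 wide, 130 long, 10 mm thick, about 0.12 kg, lying flat on the table left or right of the rest. Origin: middle of its underside; y along the bar (-65 to +65 mm) towards the marked, square end; the other end is rounded with a dark dot; z up. Two dark cross lines on top, 15 mm apart, centred at y = +30 mm. Grip it across x at its middle.
- gauge_marks (a point): Point midway between the two marks on the top face of gauge (y = +30, z = +10 mm in its frame; same axes).
- wide_gauge: The same bar but with its marks 24 mm apart, loose, lying in the other lane of the rest; same frame (y towards its marked end). Leave it there.
- gauge_rest: Fixed aluminium rest, 116 x 130 mm, plate 6 mm thick. Origin: centre of its underside. Two lanes along y, at x = -30 mm (free, robot's side) and x = +30 mm (holds wide_gauge). A lane is two notches, 24 mm wide, floors 14 mm and teeth 22 mm above the table, in supports 8 mm thick at y = -50 and +50 mm; fingers fit between them. Marked ends belong at +y.
- free_lane (a point): Middle of the free lane at notch floor level (x = -30, z = 14 mm in the rest's frame; same axes): where the origin of gauge belongs. The laid bar's top is then 24 mm above the table.
- tweezers: Loose sprung steel tweezers, 162 mm long, 0.05 kg, lying on edge, arms opening in the horizontal plane, left or right of the rest. Origin on the middle line at underside level; x towards the tips (at +75 mm; bow end -87), z up. Dark-ribbed grip faces, 14 mm tall, x = -8 to +27 mm: grip across y at x = +10. Width there 41 mm open, 25 at a 15 mm tip gap (faces then parallel), 17 shut.
- tips (a point): Point midway between the tweezers' tips (x = +75, y = 0, z = +7 mm in the tweezers' frame; same axes). Tip blades are 8 mm tall, so their lower edge is 4 mm below this point.
- tip_left (a point): Inner face of the left (+y) tip. The tip gap is the distance from tip_left to tip_right. The arms spring back: at the grip faces each finger feels about 2 N as they start to move, 6 N at the 15 mm gap, 8 N shut. The gap follows how far the fingers close if the allowed grip is above that (15 to 20 N); 1 mm of grip width is about 1.8 mm of gap.
- tip_right (a point): Inner face of the right (-y) tip.
- tweezers_left (a joint): Closing angle of the left arm about the bow, rad: 0 sprung fully open (tip gap 44 mm), 0.097 at the 15 mm gap, 0.142 shut at its stop (about 1.4 mm gap); gap = 44 mm - 300 mm x angle. The right arm moves alike.
- petri: bystander: shallow clear petri dish, 64 mm wide, 14 mm tall, behind the rest to the right; origin at the centre of the underside
- vial: bystander: small brown vial with a white cap, 25 mm wide, 59 mm tall, behind the rest to the left; origin under its centre
- slide_carton: bystander: slide carton, 78 x 28 x 20 mm, to the left beyond the rest; origin under its centre
- cork: bystander: cork 28 mm long and 15 mm thick, lying far right; origin under its centre
- pencil: bystander: pencil 123 mm long and 7 mm thick, lying crosswise to the right beyond the rest; origin under its centre
- amber_jar: bystander: brown jar with a white cap, 45 mm wide, 55 mm tall, behind the rest; origin under its centre

How it is judged (in metres and radians):
On the way, in this order (a step that is already met when the one before it is completed fails the run):
1. The gauge lies flat in the free lane, the same way round as the wide gauge, and is let go (x of gauge in the frame of gauge_rest between -0.036 and -0.024 m and y of gauge in the frame of gauge_rest between -0.012 and 0.012 m and z of gauge in the frame of gauge_rest between 0.011 and 0.017 m and y of gauge_marks in the frame of gauge_rest above 0.015 m and angle between the y axis of gauge and the y axis of gauge_rest, either way round below 0.12 rad and angle between gauge's own z axis and vertical below 0.08 rad and contact force between gauge and the fingers below 0.1 N), for 0.3 s.
2. The tweezers are lifted off the table in the fingers (contact force between tweezers and the fingers above 1 N and contact force between tweezers and gauge below 0.1 N and contact force between tweezers and gauge_rest below 0.1 N and height (world z) of tweezers above 0.015 m), for 0.2 s.
3. The tips stay over the marks with the gap at 15 mm, for two seconds (all of step 2 and distance between tip_left and tip_right between 0.012 and 0.018 m and horizontal distance between tips and gauge_marks below 0.009 m and z of tips in the frame of gauge_marks between 0.004 and 0.035 m and angle between the x axis of tweezers and the x axis of gauge, either way round below 0.25 rad and angle between tweezers's own z axis and vertical below 0.3 rad), for 2 s.
At the end, for the whole second after the job is handed in: Gauge flat in the free lane (6 mm across, 12 mm along, 0.12 rad), marked end to +y, let go. Tweezers held still by the fingers alone: tip gap 15 +- 3 mm, tips within 9 mm sideways of the marks and 4 to 35 mm above the bar, square within 0.25 rad, level within 0.3 rad (all of step 1 and all of step 3 and linear speed of tweezers below 0.03 m/s); the arm keeps its last pose, push and grip.
It fails at once if The tips were pinched shut (gap under 4 mm) (distance between tip_left and tip_right below 0.004 m).
It fails at once if The other gauge was shifted by more than 12 mm (distance of wide_gauge from where it was at the start of the episode above 0.012 m).
It fails at once if A bystander was shifted by more than 30 mm (distance of any of petri, vial, slide_carton, cork, pencil, amber_jar from where it was at the start of the episode above 0.03 m).
It also fails if it takes over 64 s, if anything falls off the work surface, if the arm or the gripper's body presses on something with over 40 N, if the wrist force passes 120 N, or if a joint passes its speed limit or range.

ROBOT

A 6-joint arm with a two-finger parallel gripper is mounted at the origin on a cart in front of the work surface, level with it; the furniture and walls round the work are solid. World frame = base frame: x ahead of the robot, y to its left, z up, the work surface at z = 0. Lengths are in mm, angles in rad, forces in N, time in s.
With the tool pointing down it reaches from about 350 to 975 mm from the base axis. Payload 7.1 kg.
Tool frame: the origin (TCP) lies at the centre of the arm's flange, where the gripper is bolted on; the fingertips stand 182 mm ahead of it and the grasp point (between the pads) lies bot.grip_point_offset ahead of it (bot.grip_point_offset is the distance from the TCP to the grasp point, in mm); z points along the fingers, y is the line along which they close (so a half turn about z gives the same grasp; the last joint's range is limited). The gripper opens to 88 mm and grips with 3 to 60 N. Pads are 20 mm wide; open, the fingers measure 115 mm over their backs; the gripper's body (75 mm by 178 mm) begins 61 mm behind the grasp point.
Start: joints at [-1.252, 0.423, 1.63, -0, 1.089, -0.019], TCP at [207.15, -589.657, 404.675] pointing down, gripper open.
Joint ranges: [-3, 3], [-0.9, 2.11], [0.09, 2.58], [-1.31, 4.45], [0.11, 2.69], [-2.54, 2.54]. Speed limits (rad/s): [2.39, 2.39, 3.01, 3.14, 3.14, 3.14].

INTERFACE

Orientations are given as a rotation vector (axis times angle).
In Python, from workcell import bot, imaging gives the robot as it stands.
- The arm moves only by the tool step_arm, never from a script. Its argument "plan" is a list of rows, each a list of 6 numbers: the shift along the world's x, y, z in m, then the turn, a rotation vector about the world's x, y, z in rad. In form: [[x, y, z, wx, wy, wz], ...]. A call has 1 to 8 rows; each row shifts and turns the commanded pose from where the row before left it; what a row does not reach is not made up. A row lasts 1/8 s, in which the tool goes at most 62.5 mm and 10.7 degrees, less where a joint would pass 70% of its speed; a pose out of reach is approached as far as the arm can. A call is refused whole if a number of a shift passes 0.0625 or a number of a turn 0.188, either way. A call with a gripper value outside its range is refused whole. "gripper" is the closure, from 0 (fully open) to 1 (shut), set as the call begins (left out, the last holds). The fingers move at their own pace and stop on an object; "force" is the grip in N (left out, the last holds). Time passes only in rows, so rows that do not move let the fingers close. It gives the time, the measured TCP pose, the force, the opening and the grip force at its end, in the units of the state.
- bot.get_obs(): the state, without advancing time (a new reading comes with each control period).
- imaging.capture(name): name is "scene" or "side" or "wrist"; returns a dict with "img" (420x560x3 uint8, blue, green, red), "K" (3x3 intrinsics, pixels), "k1" (the pictures are not rectified: a ray, as slopes to the right and down, at radius r is drawn at 1 + k1 r^2 times it, then the intrinsics apply), "world_from_camera" (4x4, takes a point from camera to world coordinates); the wrist camera has in their place "tool_from_camera" (4x4, takes a point from camera to tool coordinates, whose origin is the TCP and whose axes are the flange's). Camera axes: x right, y down, z forward; pixel columns grow to the right and rows downward; lengths in mm; the calibration is good to about 2 mm. A picture is of the moment at which its call begins: read the wrist's pose just before it. There is no depth.
- bot.hand_in(): hands the job in; it is judged then, once.
The state is a dict: "time_s": time; "q": joint angles; "qd": joint speeds; "joint_efforts": joint torques, N m; "tool_pos": TCP position; "tcp_rot": TCP orientation; "force": force on the tool from outside, world axes, zero at the start; "ft_torque": the same for the moment, N m; "width": finger opening in mm; "grasp_force": force on a finger pad.
Only numpy, scipy, OpenCV 4.12 (cv2) and the standard library are available. Lean on these libraries where they do the work, as an engineer would, in place of code of your own. Each camera call takes 0.05 s, during which the arm holds its last target. There are 200 camera calls.

## Working session

There is one attempt and no reset: what is moved stays moved. The work goes in short steps, Python scripts to look and compute and a tool call to move; the robot and the scene stay as the last step left them, time stands still between calls to the robot, and variables do not carry over. Pictures are saved under pics/ and viewed, at most 10 in all, crops included, and the job is handed in when it is done.

Besides the shell and the picture viewer there is one more tool, called after ">>>" by a JSON object that holds its "name" and its "arguments", one argument or row to a line. step_arm: Moves the arm, as the interface text tells. Its arguments: {"type":"object","properties":{"plan":{"type":"array","items":{"type":"array","items":{"type":"number"}}},"gripper":{"type":"number"},"force":{"type":"number"}},"required":["plan"]}

```bash
mkdir -p pics
cat > h.py <<'E'
import numpy as np, cv2
from workcell import bot, imaging
from scipy.spatial.transform import Rotation as R
def cap(name,fn=None):
    o=bot.get_obs(); c=imaging.capture(name)
    T=c.get("world_from_camera")
    if T is None:
        W=np.eye(4); W[:3,:3]=R.from_rotvec(o["tcp_rot"]).as_matrix(); W[:3,3]=o["tool_pos"]; T=W@np.array(c["tool_from_camera"])
    c["T"]=np.array(T)
    np.savez("last_%s.npz"%name,K=c["K"],k1=c["k1"],T=c["T"],img=c["img"])
    if fn: cv2.imwrite("pics/"+fn,c["img"])
    return c
def load(name): return np.load("last_%s.npz"%name)
def px2w(c,px,z):
    K=np.array(c["K"]); out=[]
    for (u,v) in px:
        p=cv2.undistortPoints(np.array([[[u,v]]],float),K,np.array([float(c["k1"]),0,0,0]))[0,0]
        d=c["T"][:3,:3]@np.array([p[0],p[1],1]); o=c["T"][:3,3]
        out.append(o+d*(z-o[2])/d[2])
    return np.round(np.array(out),1)
E
python3 - <<'E'
from h import *
o=bot.get_obs(); print({k:o[k] for k in("time_s","tool_pos","tcp_rot","width")},bot.grip_point_offset)
a=cap("scene");b=cap("side")
for n,c in(("scene",a),("side",b)): print(n,c["T"].round(2).tolist())
cv2.imwrite("pics/scene1.png",cv2.resize(a["img"],(800,600),interpolation=cv2.INTER_CUBIC))
c=cap("wrist");print(c["T"].round(2).tolist(),c["K"]);cv2.imwrite("pics/s1.png",np.hstack([cv2.resize(x["img"],(400,300)) for x in(b,c)]))
E
```

```text
{'time_s': 0.0, 'tool_pos': array([ 207.05728577, -589.40070704,  403.88190902]), 'tcp_rot': array([-3.09535799e+00, -5.27826518e-01,  3.46184406e-04]), 'width': 87.72945993241649} 163.3
scene [[-0.8, -0.3, 0.52, 12.53], [-0.6, 0.41, -0.68, 675.63], [-0.01, -0.86, -0.51, 609.63], [0.0, 0.0, 0.0, 1.0]]
side [[-0.88, -0.18, 0.44, 44.49], [-0.48, 0.37, -0.8, 931.37], [-0.02, -0.91, -0.41, 548.15], [0.0, 0.0, 0.0, 1.0]]
[[0.33, -0.9, -0.27, 280.75], [-0.94, -0.32, -0.09, -563.83], [-0.0, 0.28, -0.96, 383.61], [0.0, 0.0, 0.0, 1.0]] [[332.71447043   0.         284.29687621]
 [  0.         332.71447043 206.11037816]
 [  0.           0.           1.        ]]
```

View pics/scene1.png

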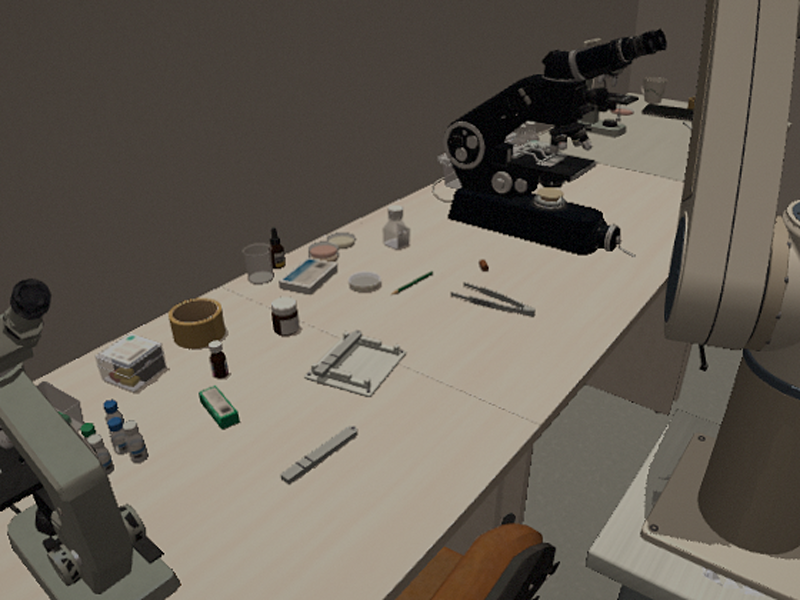

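View pics/s1.png

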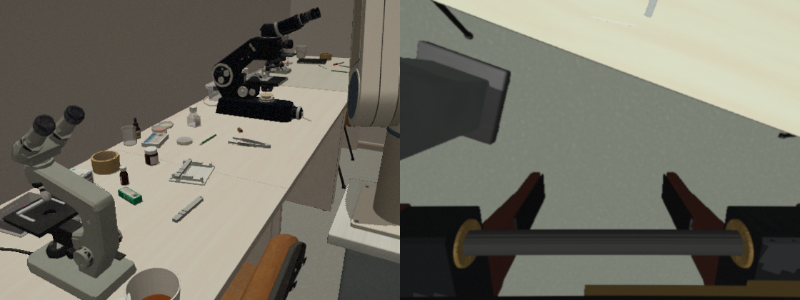

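The scene view (800 px) shows the gauge from (285,478), its marked end, to (353,432), its rounded end. The rest is centred at (356,362), and the tweezers have their bow at (532,312) and tips near (452,295)/(465,286).

Run:
```python
from h import *
c=load("scene")
n=["gauge marked","gauge round","rest fl","rest r","rest back","rest left","bow","tipA","tipB","vial","cork","pencil1","pencil2","petri","jar","carton"]
p=[(285,478),(353,432),(366,394),(405,353),(352,332),(307,377),(533,313),(452,295),(465,286),(219,375),(484,268),(393,292),(433,273),(365,288),(286,332),(218,415)]
for k,q in zip(n,p): print(k,px2w(c,[(q[0]*.7,q[1]*.7)],5)[0])
```

```text
gauge marked [504.9 284.4   5. ]
gauge round [494.2 164.4   5. ]
rest fl [534.7  88.2   5. ]
rest r [553.5 -32.5   5. ]
rest back [664.3 -29.4   5. ]
rest left [634.9 110.1   5. ]
bow [ 446.2 -269.     5. ]
tipA [ 599.1 -237.8    5. ]
tipB [ 598.6 -282.     5. ]
vial [749.2 190.2   5. ]
cork [ 609.  -368.9    5. ]
pencil1 [ 694.7 -181.6    5. ]
pencil2 [ 678.8 -290.     5. ]
petri [ 747.3 -162.5    5. ]
jar [755.2  38.2   5. ]
carton [672.9 255.    5. ]
```

>>> {"name": "step_arm", "arguments": {
  "plan": [
    [0.022,0.05,0,0,0,0.08],
    [0.022,0.05,0,0,0,0.08],
    [0.022,0.05,0,0,0,0.08],
    [0.022,0.05,0,0,0,0.08],
    [0.022,0.05,0,0,0,0.08],
    [0.022,0.05,0,0,0,0.08],
    [0.022,0.05,0,0,0,0.08]
  ],
  "gripper": 0
}}

```text
time_s: 1.02
tool_pos: [361.5, -238.0, 404.7]
tcp_rot: [2.829, 1.366, 0.0]
force: [-0.3, 0.4, 0.7]
width: 87.5
grasp_force: 0.0
```

>>> {"name": "step_arm", "arguments": {
  "plan": [
    [0.022,0.05,0,0,0,0.08],
    [0.022,0.05,0,0,0,0.08],
    [0.022,0.05,0,0,0,0.08],
    [0.022,0.05,0,0,0,0.08],
    [0.022,0.05,0,0,0,0.08],
    [0.022,0.05,0,0,0,0.08],
    [0.022,0.05,0,0,0,0.08],
    [0,0,0,0,0,0]
  ]
}}

```text
time_s: 2.02
tool_pos: [516.1, 113.2, 404.5]
tcp_rot: [2.338, 2.098, 0.001]
force: [-0.9, -1.0, 0.0]
width: 87.6
grasp_force: 0.0
```

Run:
```python
from h import *
c=cap("wrist");o=bot.get_obs();print(o["tool_pos"],o["tcp_rot"],o["time_s"])
cv2.imwrite("pics/w2.png",cv2.resize(c["img"],(800,600),interpolation=cv2.INTER_CUBIC))
```

```text
[515.26700099 111.66397075 404.25586547] [-2.34041203e+00 -2.09533352e+00  1.11392001e-03] 2.075
```

View pics/w2.png

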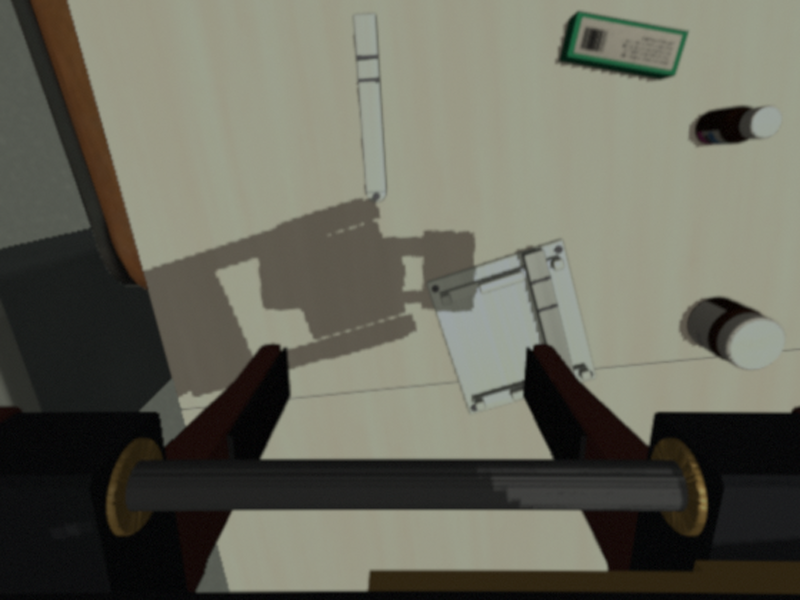

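The wrist view shows the gauge from (365,13), its marked end, to (376,198), its rounded end, with marks at (368,58) and (369,80). The rest plate corners are at (430,286), (562,240), (594,376) and (472,411). The wide gauge's marks are towards the top, which is +y.

```bash
cat > m.py <<'E'
from h import *
def yaw(v): return np.arctan2(-v[0],v[1])
c=load("wrist")
s=lambda L:[(u*.7,v*.7) for u,v in L]
g=px2w(c,s([(365,13),(376,198),(368,69)]),10);print("gauge",g.tolist(),(g[0]+g[1])/2,yaw(g[0]-g[1]),np.linalg.norm(g[0]-g[1]))
r=px2w(c,s([(430,286),(562,240),(594,376),(472,411)]),6);print(r.tolist(),r.mean(0),yaw(r[0]-r[3]),yaw(r[1]-r[2]),[np.linalg.norm(r[i]-r[i-1]) for i in range(4)])
E
python3 m.py
```

```text
gauge [[506.6, 286.5, 10.0], [498.3, 160.4, 10.0], [504.0, 251.2, 10.0]] [502.45 223.45  10.  ] -0.06572597005979493 126.37286101058248
[[533.3, 84.5, 6.0], [642.0, 111.2, 6.0], [667.7, -11.9, 6.0], [559.8, -34.8, 6.0]] [600.7   37.25   6.  ] 0.2185801911036061 0.20581707004965516 [np.float64(122.20777389348028), np.float64(111.93113954570465), np.float64(125.75412518084647), np.float64(110.30330910720684)]
```

>>> {"name": "step_arm", "arguments": {
  "plan": [
    [-0.004,0.038,-0.03,0,0,0.015],
    [-0.004,0.038,-0.04,0,0,0.015],
    [-0.005,0.037,-0.045,0,0,0.015],
    [0,0,-0.045,0,0,0],
    [0,0,-0.035,0,0,0],
    [0,0,-0.017,0,0,0],
    [0,0,-0.007,0,0,0],
    [0,0,0,0,0,0]
  ]
}}

```text
time_s: 3.08
tool_pos: [502.5, 223.0, 186.2]
tcp_rot: [2.296, 2.144, 0.001]
force: [0.4, 0.0, 0.8]
width: 88.0
grasp_force: 0.0
```

>>> {"name": "step_arm", "arguments": {
  "plan": [
    [0,0,0,0,0,0],
    [0,0,0,0,0,0],
    [0,0,0,0,0,0],
    [0,0,0,0,0,0],
    [0,0,0,0,0,0],
    [0,0,0,0,0,0]
  ],
  "gripper": 1,
  "force": 25
}}

```text
time_s: 3.82
tool_pos: [502.1, 223.4, 185.6]
tcp_rot: [-2.296, -2.145, 0.0]
force: [-0.1, -0.1, 0.6]
width: 31.1
grasp_force: 0.0
```

>>> {"name": "step_arm", "arguments": {
  "plan": [
    [0,0,0,0,0,0],
    [0,0,0,0,0,0],
    [0,0,0,0,0,0],
    [0,0,0,0,0,0]
  ]
}}

```text
time_s: 4.32
tool_pos: [502.1, 223.3, 185.6]
tcp_rot: [-2.296, -2.145, 0.0]
force: [-0.1, 0.7, -0.5]
width: 15.3
grasp_force: 25.0
```

>>> {"name": "step_arm", "arguments": {
  "plan": [
    [0,0,0.03,0,0,0],
    [0,0,0.05,0,0,0],
    [0.006,-0.02,0.04,0,0,0.035],
    [0.014,-0.05,0.01,0,0,0.04],
    [0.014,-0.055,0,0,0,0.04],
    [0.014,-0.055,0,0,0,0.04],
    [0.014,-0.055,0,0,0,0.04],
    [0.014,-0.05,0,0,0,0.04]
  ]
}}

```text
time_s: 5.32
tool_pos: [578.2, -63.6, 315.6]
tcp_rot: [-2.027, -2.4, 0.0]
force: [0.1, 0.2, -0.7]
width: 15.9
grasp_force: 25.0
```

>>> {"name": "step_arm", "arguments": {
  "plan": [
    [0.006,-0.015,0,0,0,0.04],
    [0,0,0,0,0,0],
    [0,0,0,0,0,0]
  ]
}}

```text
time_s: 5.7
tool_pos: [583.7, -76.0, 315.4]
tcp_rot: [-1.98, -2.438, 0.0]
force: [0.4, -0.2, -1.0]
width: 15.8
grasp_force: 25.0
```

Run:
```python
from h import *
c=cap("wrist");o=bot.get_obs();print(o["tool_pos"],o["tcp_rot"],o["time_s"])
cv2.imwrite("pics/w3.png",cv2.resize(c["img"],(800,600),interpolation=cv2.INTER_CUBIC))
```

```text
[583.72444189 -75.67857831 315.49726714] [-1.97912597e+00 -2.43879960e+00  4.96131749e-04] 5.75
```

View pics/w3.png

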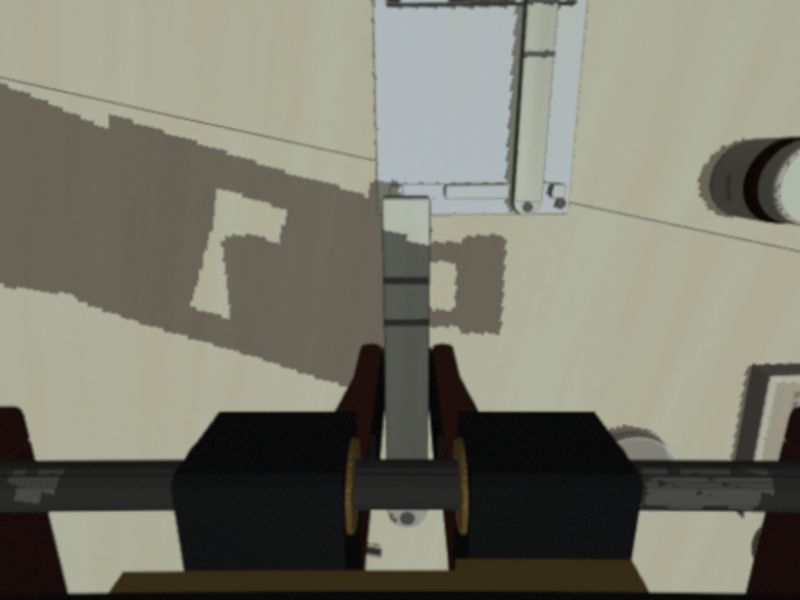

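The rest's near edge is at row 213, with corners at about (379,213) and (568,213). The middle tooth spans (445–508,190), and the wide bar runs from (526,208) to (541,3). The held bar's square end is at (407,198), with marks at rows 281 and 322.

```bash
cat > m2.py <<'E'
from h import *
def yaw(v): return np.arctan2(-v[0],v[1])
c=load("wrist")
s=lambda L:[(u*.7,v*.7) for u,v in L]
r=px2w(c,s([(379,213),(568,213),(375,0),(587,0)]),6);print(r.tolist(),yaw(r[2]-r[0]),yaw(r[3]-r[1]),np.linalg.norm(r[1]-r[0]))
y=(yaw(r[2]-r[0])+yaw(r[3]-r[1]))/2
w=px2w(c,s([(526,213),(541,3),(539,53)]),24);print("wide",w.tolist(),yaw(w[1]-w[0]));print("ymean",y)
Rz=lambda p:np.array([[np.cos(y),-np.sin(y)],[np.sin(y),np.cos(y)]])@np.array(p)
m=(r[0]+r[1])[:2]/2; print("rest from edge",m+Rz([0,65]))
t=px2w(c,s([(445,190),(508,190)]),22);print("tooth",t.tolist(),t.mean(0)[:2]+Rz([0,50]))
print("rest from wide", (w[0][:2])+Rz([-30,65]), "from mark",w[2][:2]+Rz([-30,-18]))
b=px2w(c,s([(407,198),(407,281),(407,322)]),315.5-185.5+10);print("bar",b.tolist(),yaw(b[0]-b[2]), (b[1]+b[2])[:2]/2-30*np.array([-np.sin(y),np.cos(y)]))
E
python3 m2.py
```

```text
[[558.7, -36.8, 6.0], [670.1, -13.5, 6.0], [535.3, 73.3, 6.0], [645.8, 96.1, 6.0]] 0.20941798110443308 0.2181858541240839 113.81058825961667
wide [[640.6, -17.5, 24.0], [618.9, 84.3, 24.0], [624.4, 62.5, 24.0]] 0.2100197242948394
ymean 0.21380191761425849
rest from edge [600.60850948  38.37003455]
tooth [[593.1, -14.5, 22.0], [627.7, -7.3, 22.0]] [599.79116114  37.96156504]
rest from wide [597.49157046  39.65473123] from mark [598.90224297  38.54453327]
bar [[570.9, -13.2, 140.0], [576.6, -40.1, 140.0], [579.6, -54.5, 140.0]] 0.20761825205997939 [584.46530332 -76.61693902]
```

>>> {"name": "step_arm", "arguments": {
  "plan": [
    [-0.0035,0.03,0,0,0,0.005],
    [-0.005,0.04,0,0,0,0],
    [-0.005,0.038,-0.01,0,0,0],
    [0,0,-0.04,0,0,0],
    [0,0,-0.035,0,0,0],
    [0,0,-0.017,0,0,0],
    [0,0,0,0,0,0],
    [0,0,0,0,0,0]
  ]
}}

```text
time_s: 6.75
tool_pos: [571.2, 31.5, 214.8]
tcp_rot: [1.973, 2.443, 0.002]
force: [0.6, 1.5, 0.5]
width: 16.1
grasp_force: 25.0
```

>>> {"name": "step_arm", "arguments": {
  "plan": [
    [0,0,-0.004,0,0,0],
    [0,0,-0.004,0,0,0],
    [0,0,-0.003,0,0,0],
    [0,0,-0.003,0,0,0],
    [0,0,0,0,0,0]
  ]
}}

```text
time_s: 7.38
tool_pos: [570.7, 31.3, 199.6]
tcp_rot: [-1.974, -2.444, 0.0]
force: [-0.2, -0.7, -0.6]
width: 15.5
grasp_force: 25.0
```

>>> {"name": "step_arm", "arguments": {
  "plan": [
    [0,0,0,0,0,0],
    [0,0,0,0,0,0],
    [0,0,0,0,0,0],
    [0,0,0,0,0,0],
    [0,0,0,0,0,0]
  ],
  "gripper": 0.55
}}

```text
time_s: 8.0
tool_pos: [570.7, 31.4, 199.7]
tcp_rot: [1.974, 2.444, -0.0]
force: [-0.7, 0.1, 0.3]
width: 39.5
grasp_force: 0.0
```

>>> {"name": "step_arm", "arguments": {
  "plan": [
    [0,0,0.01,0,0,0],
    [0,0,0.04,0,0,0],
    [0,-0.005,0.05,0,0,0],
    [0.002,-0.03,0.02,0,0,0],
    [0,-0.05,0,0,0,0],
    [0,-0.04,0,0,0,0],
    [0,-0.01,0,0,0,0],
    [0,0,0,0,0,0]
  ]
}}

```text
time_s: 9.0
tool_pos: [572.6, -103.8, 319.9]
tcp_rot: [-1.975, -2.443, -0.0]
force: [-0.5, -0.0, 0.4]
width: 39.4
grasp_force: 0.0
```

Run:
```python
from h import *
c=cap("wrist");o=bot.get_obs();print(o["tool_pos"],o["tcp_rot"],o["time_s"],o["width"])
cv2.imwrite("pics/w4.png",cv2.resize(c["img"],(800,600),interpolation=cv2.INTER_CUBIC))
```

```text
[ 572.56869265 -103.13385501  319.8531159 ] [-1.97409826e+00 -2.44360464e+00 -3.55475313e-04] 9.05 39.44317428089565
```

View pics/w4.png

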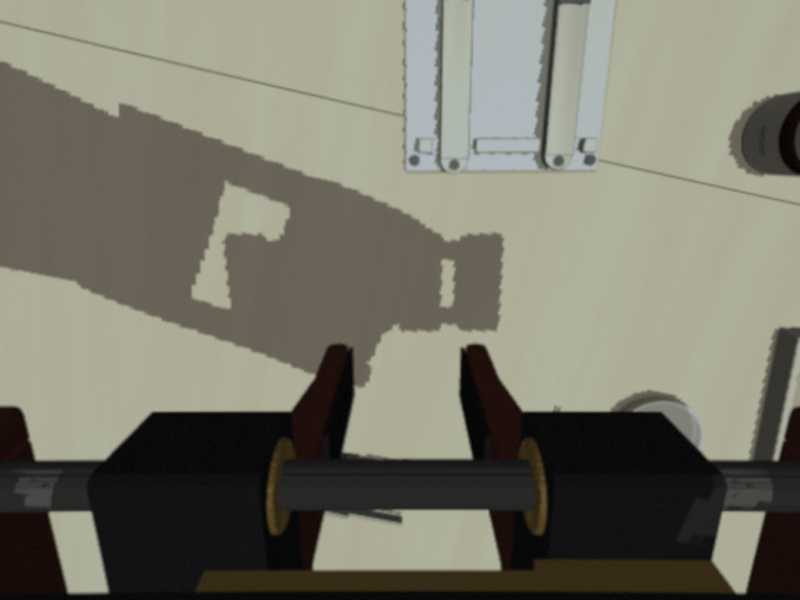

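>>> {"name": "step_arm", "arguments": {
  "plan": [
    [-0.011,-0.016,0,0,0,-0.17],
    [-0.011,-0.016,0,0,0,-0.175],
    [-0.011,-0.016,0,0,0,-0.175],
    [-0.011,-0.016,0,0,0,-0.175],
    [-0.011,-0.016,0,0,0,-0.175],
    [-0.011,-0.016,0,0,0,-0.175],
    [-0.011,-0.016,0,0,0,-0.175],
    [-0.011,-0.016,0,0,0,-0.175]
  ],
  "gripper": 0
}}

```text
time_s: 10.05
tool_pos: [484.7, -230.7, 319.7]
tcp_rot: [-3.084, -0.599, 0.0]
force: [-0.1, 0.6, 0.4]
width: 87.8
grasp_force: 0.0
```

>>> {"name": "step_arm", "arguments": {
  "plan": [
    [-0.011,-0.016,0,0,0,-0.175],
    [-0.011,-0.016,0,0,0,-0.17],
    [0,0,0,0,0,0],
    [0,0,0,0,0,0]
  ]
}}

```text
time_s: 10.55
tool_pos: [463.2, -262.7, 319.7]
tcp_rot: [-3.14, -0.074, -0.0]
force: [0.9, -0.6, -0.1]
width: 87.9
grasp_force: 0.0
```

Run:
```python
from h import *
c=load("wrist"); e=px2w(c,[(454*.7,171*.7)],24)[0]; y=0.212
u=np.array([-np.sin(y),np.cos(y)]); print("bar centre",e[:2]+65*u,"marks",e[:2]+95*u, "bottom edge mid", px2w(c,[(500*.7,171*.7)],6)[0][:2]+65*u)
c=cap("wrist");o=bot.get_obs();print(o["tool_pos"],o["tcp_rot"],o["time_s"],o["width"],o["q"])
cv2.imwrite("pics/w5.png",cv2.resize(c["img"],(800,600),interpolation=cv2.INTER_CUBIC))
```

```text
bar centre [571.02298968  32.24478254] marks [564.71052337  61.57314372] bottom edge mid [599.72298968  37.74478254]
[ 463.19279104 -262.68692295  319.68897228] [-3.14052764e+00 -7.30648371e-02 -8.17144582e-05] 10.6 87.72788968948623 [-5.38293527e-01  4.08401996e-01  1.89478662e+00  2.82202874e-04
  8.38474616e-01  9.85792210e-01]
```

View pics/w5.png

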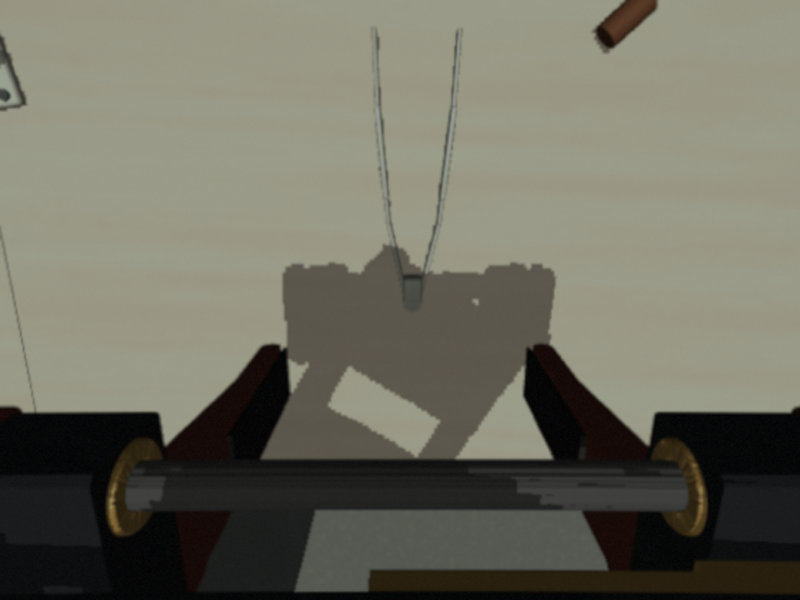

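The tweezers' tips are at (375,29) and (460,29), and the bow end is at (412,309). The grip faces are not visible in detail.

Run:
```python
from h import *
c=load("wrist")
t=px2w(c,[(375*.7,29*.7),(460*.7,29*.7)],11); b=px2w(c,[(412*.7,309*.7)],7)[0]
m=t.mean(0); d=(m-b)[:2]; L=np.linalg.norm(d); print(t.tolist(),b,L,"yaw",np.arctan2(d[1],d[0]))
u=d/L; print("grip pt from tips",m[:2]-65*u,"from bow",b[:2]+97*u)
```

```text
[[604.7, -239.3, 11.0], [606.8, -285.2, 11.0]] [ 445.2 -267.5    7. ] 160.63581481101903 yaw 0.03268844554004812
grip pt from tips [ 540.78472428 -264.37437059] from bow [ 542.14818069 -264.32978543]
```

>>> {"name": "step_arm", "arguments": {
  "plan": [
    [0.026,-0.001,-0.02,0,0,-0.005],
    [0.026,-0.0007,-0.035,0,0,0],
    [0.0262,0,-0.035,0,0,0],
    [0,0,-0.025,0,0,0],
    [0,0,-0.013,0,0,0],
    [0,0,-0.007,0,0,0],
    [0,0,0,0,0,0],
    [0,0,0,0,0,0]
  ],
  "gripper": 0
}}

```text
time_s: 11.6
tool_pos: [541.1, -265.6, 185.7]
tcp_rot: [3.14, 0.059, 0.002]
force: [-0.3, 0.6, -0.0]
width: 87.5
grasp_force: 0.0
```

>>> {"name": "step_arm", "arguments": {
  "plan": [
    [0,0,0,0,0,0],
    [0,0,0,0,0,0],
    [0,0,0,0,0,0],
    [0,0,0,0,0,0],
    [0,0,0,0,0,0],
    [0,0,0,0,0,0],
    [0,0,0,0,0,0],
    [0,0,0,0,0,0]
  ],
  "gripper": 0.7,
  "force": 18
}}

```text
time_s: 12.6
tool_pos: [540.9, -265.3, 184.7]
tcp_rot: [3.141, 0.059, 0.0]
force: [0.1, 0.2, -0.2]
width: 26.7
grasp_force: 5.8
```

>>> {"name": "step_arm", "arguments": {
  "plan": [
    [0,0,0,0,0,0],
    [0,0,0,0,0,0],
    [0,0,0.01,0,0,0],
    [0,0,0.03,0,0,0],
    [0,0,0.03,0,0,0],
    [-0.002,0.02,0.01,0,0,0.02],
    [-0.005,0.035,0,0,0,0.02],
    [-0.005,0.04,0,0,0,0.02]
  ],
  "gripper": 0.716
}}

```text
time_s: 13.6
tool_pos: [528.0, -168.6, 264.5]
tcp_rot: [-3.137, -0.155, 0.001]
force: [0.1, 0.2, 0.1]
width: 25.0
grasp_force: 5.9
```

>>> {"name": "step_arm", "arguments": {
  "plan": [
    [-0.005,0.04,0,0,0,0.02],
    [-0.005,0.04,0,0,0,0.02],
    [-0.005,0.04,0,0,0,0.02],
    [-0.005,0.04,0,0,0,0.02],
    [-0.005,0.035,0,0,0,0.02],
    [-0.003,0.023,-0.01,0,0,0.016],
    [0,0,-0.01,0,0,0],
    [0,0,0,0,0,0]
  ]
}}

```text
time_s: 14.6
tool_pos: [500.0, 47.7, 243.8]
tcp_rot: [-3.124, -0.336, 0.004]
force: [0.2, 0.1, -1.0]
width: 25.0
grasp_force: 5.9
```

Run:
```python
from h import *
c=cap("wrist");o=bot.get_obs();print(o["tool_pos"],o["tcp_rot"],o["time_s"],o["width"],o["grasp_force"])
cv2.imwrite("pics/w6.png",cv2.resize(c["img"][0:320,80:500],(800,610),interpolation=cv2.INTER_CUBIC)[:600])
```

```text
[500.43964782  47.35615867 244.20958492] [-3.12368631e+00 -3.34914683e-01  2.14292053e-03] 14.65 24.956778966834047 5.899279564619064
```

View pics/w6.png

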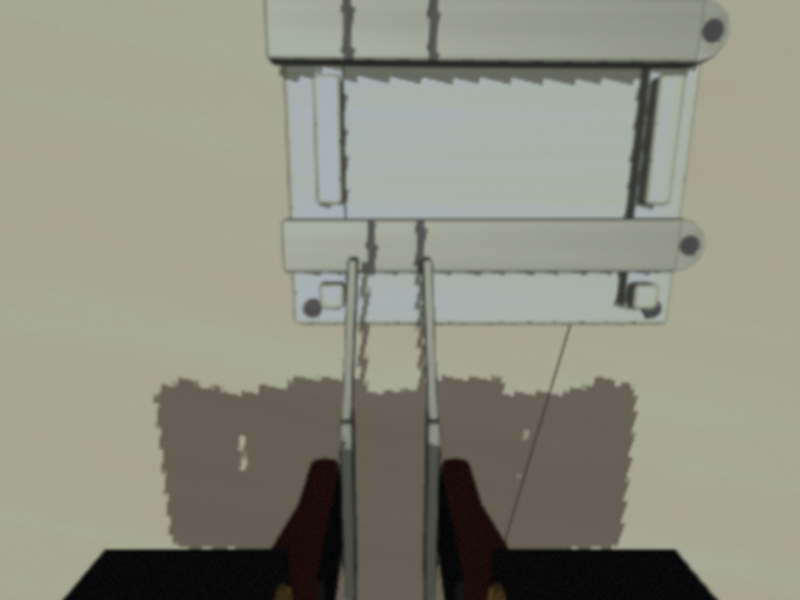

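The tips are at (353,260) and (427,260), with inner faces near columns 358.5 and 421. The gauge marks are at (371,245) and (420,245).

Run:
```python
from h import *
c=load("wrist"); f=lambda L:[(80+x/1.905,y/1.906) for x,y in L]
t=px2w(c,f([(353,259),(427,259),(358.5,259),(421,259)]),70.5); k=px2w(c,f([(371,245),(420,245)]),24)
print(t.tolist(),k.tolist()); m=t[:2].mean(0);q=k.mean(0);print(m,q,q-m)
print("gap",np.linalg.norm(t[3]-t[2]),"outer-mid",np.linalg.norm(t[1]-t[0]))
d=k[0]-k[1];e=t[0]-t[1];print(np.arctan2(-d[0],d[1]),np.arctan2(-e[0],e[1]))
```

```text
[[562.2, 69.8, 70.5], [565.9, 52.7, 70.5], [562.5, 68.5, 70.5], [565.6, 54.1, 70.5]] [[563.2, 67.0, 24.0], [566.4, 52.3, 24.0]]
[564.05  61.25  70.5 ] [564.8   59.65  24.  ] [  0.75  -1.6  -46.5 ]
gap 14.729901561110315 outer-mid 17.495713760804367
0.2143430896562812 0.2130893385560506
```

>>> {"name": "step_arm", "arguments": {
  "plan": [
    [0.0005,-0.001,-0.007,0,0,0],
    [0,0,-0.008,0,0,0],
    [0,0,-0.007,0,0,0],
    [0,0,-0.004,0,0,0],
    [0,0,-0.002,0,0,0],
    [0,0,0,0,0,0],
    [0,0,0,0,0,0],
    [0,0,0,0,0,0]
  ]
}}

```text
time_s: 15.65
tool_pos: [501.4, 46.7, 216.9]
tcp_rot: [3.124, 0.335, 0.001]
force: [-0.4, -0.4, -0.6]
width: 25.0
grasp_force: 5.9
```

>>> {"name": "step_arm", "arguments": {
  "plan": [
    [0,0,0,0,0,0],
    [0,0,0,0,0,0],
    [0,0,0,0,0,0],
    [0,0,0,0,0,0],
    [0,0,0,0,0,0],
    [0,0,0,0,0,0],
    [0,0,0,0,0,0],
    [0,0,0,0,0,0]
  ]
}}

```text
time_s: 16.65
tool_pos: [501.4, 46.6, 216.7]
tcp_rot: [3.124, 0.335, 0.0]
force: [0.7, -0.2, 0.2]
width: 25.0
grasp_force: 5.9
```

>>> {"name": "step_arm", "arguments": {
  "plan": [
    [0,0,0,0,0,0],
    [0,0,0,0,0,0],
    [0,0,0,0,0,0],
    [0,0,0,0,0,0],
    [0,0,0,0,0,0],
    [0,0,0,0,0,0],
    [0,0,0,0,0,0],
    [0,0,0,0,0,0]
  ]
}}

```text
time_s: 17.65
tool_pos: [501.4, 46.6, 216.7]
tcp_rot: [-3.124, -0.335, -0.0]
force: [-0.8, 0.1, -1.0]
width: 24.8
grasp_force: 5.9
```

>>> {"name": "step_arm", "arguments": {
  "plan": [
    [0,0,0,0,0,0],
    [0,0,0,0,0,0],
    [0,0,0,0,0,0],
    [0,0,0,0,0,0],
    [0,0,0,0,0,0],
    [0,0,0,0,0,0],
    [0,0,0,0,0,0],
    [0,0,0,0,0,0]
  ]
}}

```text
time_s: 18.65
tool_pos: [501.3, 46.6, 216.7]
tcp_rot: [3.124, 0.335, -0.0]
force: [-0.1, 0.6, -1.2]
width: 24.9
grasp_force: 5.9
```

Run:
```python
from h import *
c=cap("wrist");s=cap("side");o=bot.get_obs();print(o["tool_pos"],o["tcp_rot"],o["time_s"],o["width"],o["grasp_force"])
cv2.imwrite("pics/w7.png",np.hstack([cv2.resize(c["img"][60:270,140:420],(400,300),interpolation=cv2.INTER_CUBIC),cv2.resize(s["img"][180:285,210:350],(400,300),interpolation=cv2.INTER_CUBIC)]))
```

```text
[501.36186175  46.63977088 216.69742185] [-3.12365417e+00 -3.35187436e-01 -8.87489692e-05] 18.75 25.28345906280169 5.899209827184677
```

View pics/w7.png

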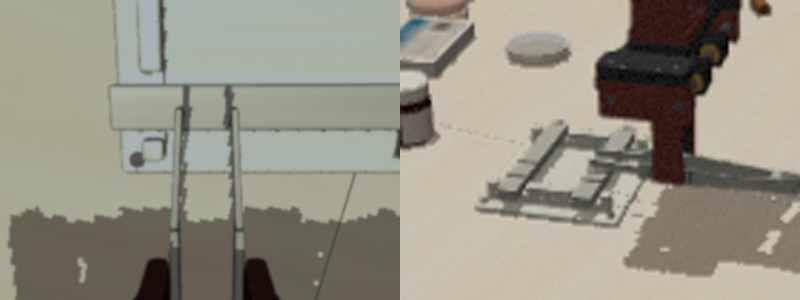

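The tips are at (179,108) and (235,108), straddling the marks at columns 186 and 229. They are level over the bar and clear of the rest, and the hold has lasted more than 3 s.

```bash
python3 -c "
from h import *
print(bot.hand_in())"
```

```text
the job is handed in; nothing more can be done
None
```

The gauge lies in the free lane with its marked end to +y, and I handed the job in while still holding the tweezers level over its marks at a tip gap of about 15 mm, steady for 3 s; the hand-in returned no verdict.

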